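# Leak-check a jar and put it away

## Task

Check the lid of the red-lidded jar that lies on the freezer top: turn the jar fully upside down (lid straight down) and keep it so, still, for a good second. Then turn it back and stand it upright on the floor of its own tray, the one with the red label, without dropping it, and leave the other things where they are.

Things in the scene. Friction and masses are not known exactly. Their poses are not given: they have to be found in the camera images.
- jar: The jar to check, closed, about 0.3 kg: clear, square, 56 x 56 mm, 100 mm long; the square part is the first 80 mm from its base, then a round red screw lid 52 mm across. Starts lying on a flat side, lid somewhere to the left (+y). Its x axis runs from base to lid (x up = upright). Origin: midway along its length, on its first underside (28 mm from the centre line along -z).
- jar_base (a point): centre of the jar's base (its bottom face); axes as the jar's
- jar_lid (a point): centre of the outer face of the jar's red lid; axes as the jar's
- jar_center (a point): middle of the jar, on its centre line, 50 mm from base and from lid face; axes as the jar's
- pocket_red: The jar's own tray: low open square white tray fixed to the surface, 92 x 92 mm outside, walls 4 mm thick and 24 mm high, inside 84 x 84 mm, with red floor and a red label on its front. Empty at the start. Origin: centre of its underside.
- pocket_red_floor (a point): centre of the red tray's inner floor, 5 mm above the table
- pocket_blue: Like the red tray, with blue floor and label; the blue-lidded jar stands in it. Origin: centre of underside.
- pocket_green: Like the red tray, with green floor and label; the green-lidded jar stands in it. Origin: centre of underside. (Equipment fixed round the work area: a wire basket 130 mm high beyond x = 0.78 m, a carton 200 mm high beyond y = 0.52 m, a scale 58 mm high beyond y = -0.48 m.)
- blue_jar: Bystander: jar of the same shape with blue lid, standing upright in the blue tray, 100 mm tall. Origin: centre of its base; z up to its lid.
- green_jar: Bystander: jar of the same shape with green lid, standing upright in the green tray, 100 mm tall. Origin: centre of its base; z up to its lid.
- tin: Bystander: round food tin with yellow band, 72 mm across, 55 mm high, standing. Origin: centre of underside.
- tape: Bystander: roll of brown packing tape lying flat, 92 mm across, 48 mm high, hole 68 mm. Origin: centre of underside.
- pack: Bystander: clear food tub with white lid, 102 (x) x 72 (y) x 36 mm high. Origin: centre of underside.
- marker: Bystander: white marker pen with red cap, lying, 115 mm long (x), 15 mm thick. Origin: centre of underside.
Mind the look-alikes: they are no part of the job. What is shaped like the jar but orange, pink or purple is not meant.

How it is judged:
By the outcome, as a careful person would: the job done as asked, in the order asked, and still so for the second after the job is handed in, with the robot touching nothing.
It also fails if it takes over 72 s, if anything falls off the work surface, if the arm or the gripper's body presses on something with over 40 N, if the wrist force passes 120 N, or if a joint passes its speed limit or range.

## Robot

A 6-joint arm with a two-finger parallel gripper is mounted at the origin on the work surface. World frame = base frame: x ahead of the robot, y to its left, z up, the work surface at z = 0. Lengths are in mm, angles in degrees, forces in N, time in s.
With the tool pointing down it reaches from about 375 to 925 mm from the base axis. Payload 5.7 kg.
Tool frame: the origin (TCP) lies midway between the tips of the shut fingers; the grasp point (between the pads) lies 19 mm behind it; z points along the fingers, y is the line along which they close (so a half turn about z gives the same grasp; the last joint's range is limited). The gripper opens to 88 mm and grips with 3 to 60 N. Pads are 20 mm wide; open, the fingers measure 115 mm over their backs; the gripper's body (75 mm by 178 mm) begins 61 mm behind the grasp point.
Start: joints at [-80.22, 20.558, 86.54, -0, 72.909, -6.595], TCP at [169.14, -575.633, 222.623] pointing down, gripper open.
Joint ranges: [-170.27, 170.27], [-57.76, 135], [12.27, 136.19], [-55.21, 235.2], [11.17, 155.16], [-170.74, 170.74]. Speed limits (degrees/s): [136.94, 136.94, 180, 180, 180, 180].

## Interface

Orientations are given as a 3x3 rotation matrix whose columns are the frame's x, y, z axes.
In Python, from plant import sensors, imaging, ticket gives the robot as it stands.
- The arm moves only by the shell command python3 -m pendant 'ROWS' [FORCE]. ROWS is JSON, a list of rows, each a list of 3 entries, a list of its own where there are three numbers: the opening, from 0 (shut) to 1 (fully open), then the shift along the tool's x, y, z each as a share of 0.3 m, from -1 to 1, then the turn, a rotation vector about the tool's x, y, z each as a share of 90 degrees, from -1 to 1. In form: [[hand, [dx, dy, dz], [wx, wy, wz]], ...]. A call has 1 to 12 rows; each row is the pose to reach, as a shift and turn from the pose commanded when the call began, along the tool's axes at that moment; what a row does not reach only later rows make up. A row lasts 1/10 s, in which the tool goes at most 50 mm and 8.59 degrees, less where a joint would pass 70% of its speed; a pose out of reach is approached as far as the arm can. A call with a number of a shift or a turn outside -1 to 1 is refused whole. A call with a gripper value outside its range is refused whole. The fingers move at their own pace and stop on an object; FORCE is the grip in N (left out, the last holds). Time passes only in rows, so rows that repeat a pose let the fingers close. It gives the time, the measured TCP pose, the force, the opening and the grip force at its end, in the units of the state.
- sensors.observe(): the state, without advancing time (a new reading comes with each control period).
- imaging.read_camera(name): name is "scene" or "top" or "wrist"; returns the picture (480x640x3 uint8, blue, green, red); there is no depth.
- imaging.get_calibration(name): a dict with "fx", "fy", "cx", "cy" (pixels), "xyz" and "attitude" of the camera in the world; the wrist camera has in their place "mount" (4x4, takes a point from camera to tool coordinates, whose origin is the TCP and whose axes are the flange's). Camera axes: x right, y down, z forward; pixel columns grow to the right and rows downward; lengths in mm; the calibration is good to about 2 mm. A picture is of the moment at which its call begins: read the wrist's pose just before it. get_calibration takes no time and is no camera call.
- ticket.finish_job(): hands the job in; it is judged then, once.
The state is a dict: "time": time; "joints": joint angles; "qd": joint speeds; "joint_efforts": joint torques, N m; "eef_pos": TCP position; "tool_rot": TCP orientation; "ft_force": force on the tool from outside, world axes, zero at the start; "moment": the same for the moment, N m; "gripper_width": opening from 0.0 (shut) to 1.0 (fully open); "grasp_force": force on a finger pad.
Only numpy, scipy, OpenCV 4.12 (cv2) and the standard library are available. Lean on these libraries where they do the work, as an engineer would, in place of code of your own. Each camera call takes 0.05 s, during which the arm holds its last target. There are 200 camera calls.

## Working session

There is one attempt and no reset: what is moved stays moved. The work goes in short steps, Python scripts to look and compute and a shell command to move; the robot and the scene stay as the last step left them, time stands still between calls to the robot, and variables do not carry over. Pictures are saved under pics/ and viewed, at most 10 in all, crops included, and the job is handed in when it is done.

```bash
mkdir -p pics; ls; python3 - <<'E'
from plant import sensors, imaging
import cv2
for n in ["scene","top"]:
    cv2.imwrite(f"pics/{n}0.png",imaging.read_camera(n)); print(n,imaging.get_calibration(n))
print(imaging.get_calibration("wrist")); print(sensors.observe())
E
```

```text
pics
scene {'fx': 436.78565615854023, 'fy': 436.78565615854023, 'cx': 320.36376551365987, 'cy': 244.91104758975777, 'xyz': array([1110.43462121,  -94.9304764 ,  519.95501772]), 'attitude': array([[ 0.19687948,  0.52240891, -0.82965499],
       [ 0.98034347, -0.09380401,  0.1735727 ],
       [ 0.01285096, -0.84751975, -0.53060825]])}
top {'fx': 475.8038389054096, 'fy': 475.8038389054096, 'cx': 312.0908792563622, 'cy': 234.97572951105, 'xyz': array([ 327.71119103,   25.35122799, 1173.10336268]), 'attitude': array([[ 0.02599034, -0.99809227,  0.05600291],
       [-0.99959018, -0.02527522,  0.01344021],
       [-0.01199908, -0.05632928, -0.99834014]])}
{'fx': 332.4674761584262, 'fy': 332.4674761584262, 'cx': 323.77454603600825, 'cy': 233.9352546622145, 'mount': array([[ 3.52455334e-04, -9.57812226e-01, -2.87394530e-01,
         7.94068802e+01],
       [ 9.99999922e-01,  2.86839317e-04,  2.70419560e-04,
         1.15144707e-01],
       [-1.76575110e-04, -2.87394603e-01,  9.57812253e-01,
        -1.61400378e+02],
       [ 0.00000000e+00,  0.00000000e+00,  0.00000000e+00,
         1.00000000e+00]])}
{'time': 0.1, 'joints': array([-8.02226324e+01,  2.05918615e+01,  8.65906127e+01,  9.01398112e-04,
        7.29078740e+01, -6.59339002e+00]), 'qd': array([-0.09278395, -0.1592843 , -0.16349476, -0.15357873,  0.01155467,
       -0.12020863]), 'joint_efforts': array([-7.12897072e-04, -5.16358924e+01, -2.71407670e+01,  6.76447386e-02,
        2.76581431e-02, -2.82526497e-05]), 'eef_pos': array([ 169.0209628 , -575.07991071,  221.92831042]), 'tool_rot': array([[ 9.59459281e-01,  2.81847163e-01, -2.52965867e-04],
       [ 2.81847209e-01, -9.59458039e-01,  1.55652278e-03],
       [ 1.95991396e-04, -1.56471795e-03, -9.99998757e-01]]), 'ft_force': array([-0.15473757,  0.30215187, -0.43868522]), 'moment': array([ 0.02730033, -0.00898777, -0.03444837]), 'grasp_force': 0.0, 'gripper_width': 1.0012341767042277}
```

View pics/scene0.png

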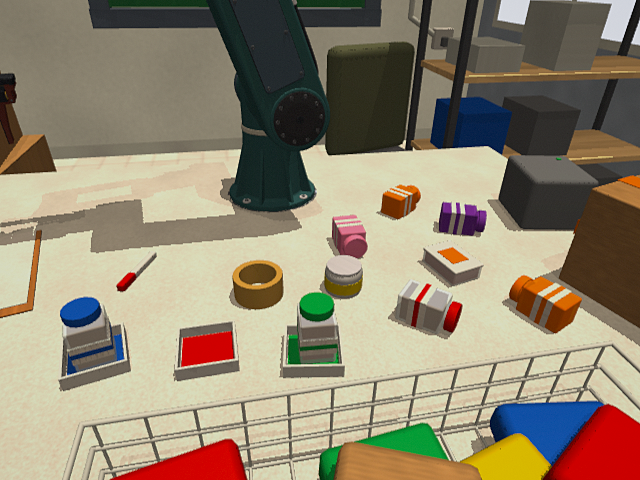

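View pics/top0.png

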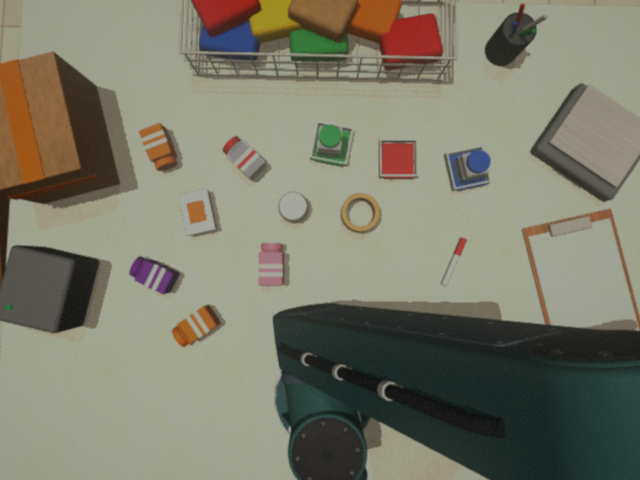

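Scene view: the red-lidded jar lies at about (430,307) with its lid at (453,317); the red tray is at (208,348) between the blue and green trays. Top view: jar at (243,157) with lid at (234,144), red tray at (398,160), tape at (361,213).

```bash
cat > h.py <<'E'
import numpy as np, cv2
from plant import sensors, imaging
def cam(n):
    c=imaging.get_calibration(n)
    if n=="wrist":
        s=sensors.observe(); R=np.array(s["tool_rot"]); M=np.array(c["mount"])
        return c,R@M[:3,:3],R@M[:3,3]+s["eef_pos"]
    return c,np.array(c["attitude"]),np.array(c["xyz"])
def ray(C,uv):
    c,R,t=C; d=R@np.array([(uv[0]-c["cx"])/c["fx"],(uv[1]-c["cy"])/c["fy"],1]); return t,d/np.linalg.norm(d)
def plane(C,uv,z):
    t,d=ray(C,uv); return t+d*(z-t[2])/d[2]
def tri(rays):
    A=sum(np.eye(3)-np.outer(d,d) for t,d in rays); b=sum((np.eye(3)-np.outer(d,d))@t for t,d in rays)
    p=np.linalg.solve(A,b); return p,[np.linalg.norm(np.cross(p-t,d)) for t,d in rays]
def red(im):
    h=cv2.cvtColor(im,cv2.COLOR_BGR2HSV); m=((h[...,0]<6)|(h[...,0]>174))&(h[...,1]>150)&(h[...,2]>70)
    return m.astype(np.uint8)*255
def blobs(m,a=25):
    r=[]
    for c in cv2.findContours(m,cv2.RETR_EXTERNAL,cv2.CHAIN_APPROX_NONE)[0]:
        if cv2.contourArea(c)>a:
            M=cv2.moments(c); r.append((M["m10"]/M["m00"],M["m01"]/M["m00"],cv2.contourArea(c),cv2.minAreaRect(c)))
    return r
E
python3 - <<'E'
from h import *
np.set_printoptions(precision=1,suppress=True)
out=[]
for n,(x0,y0,x1,y1) in {"scene":(160,270,480,380),"top":(200,120,430,190)}.items():
    im=imaging.read_camera(n); C=cam(n)
    for b in blobs(red(im),8):
        if x0<b[0]<x1 and y0<b[1]<y1:
            print(n,np.round(b[:3],1),b[3], "z0",plane(C,b[:2],5),"z28",plane(C,b[:2],28))
    out.append(cv2.resize(im[y0-10:y1+10,x0:x1],(800,None) if 0 else (800,int(800*(y1-y0+20)/(x1-x0)))))
cv2.imwrite("pics/crops.png",np.vstack(out)[:600])
E
```

```text
scene [ 207.   348.3 1370. ] ((205.96612548828125, 348.2696838378906), (28.400426864624023, 54.560245513916016), 81.63410949707031) z0 [ 579.6 -167.2    5. ] z28 [ 603.3 -163.9   28. ]
scene [452.2 316.1 308.5] ((452.0500183105469, 316.3500061035156), (12.332881927490234, 29.725406646728516), 18.434947967529297) z0 [579.7 256.9   5. ] z28 [603.4 241.2  28. ]
scene [418.3 304.5 175. ] ((418.2738952636719, 304.0514221191406), (8.933119773864746, 44.34492111206055), 20.095232009887695) z0 [538.7 209.6   5. ] z28 [564.3 196.   28. ]
top [246. 159.  30.] ((246.00003051757812, 159.00001525878906), (1.4142131805419922, 21.21320343017578), 45.0) z0 [578.2 210.2   5. ] z28 [573.2 206.6  28. ]
top [397.4 158.5 847.5] ((397.0, 158.5), (29.0, 30.0), 90.0) z0 [ 588.1 -165.1    5. ] z28 [ 583.  -161.4   28. ]
top [230.  143.6  58. ] ((229.78457641601562, 143.40609741210938), (4.831412315368652, 16.35247039794922), 41.987213134765625) z0 [616.1 251.6   5. ] z28 [610.4 247.1  28. ]
```

View pics/crops.png

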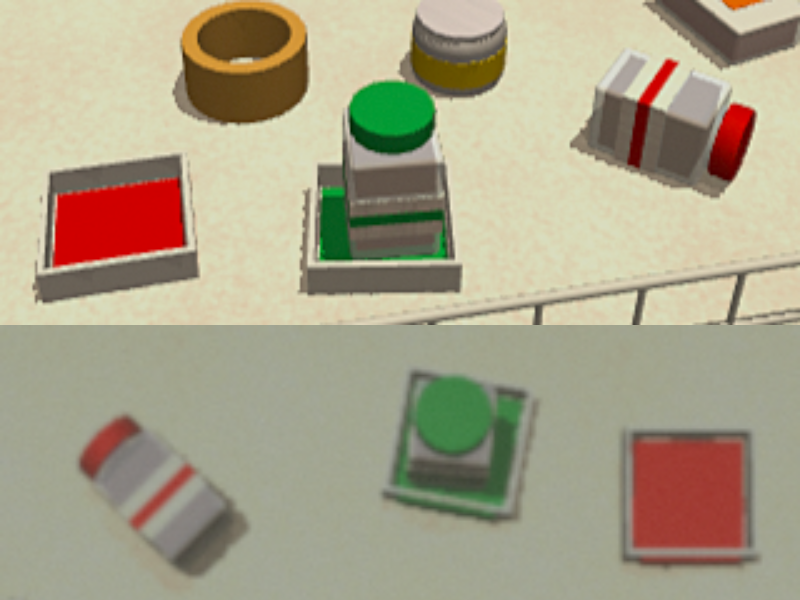

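Both views agree: red tray near (585,-165), jar stripe near (567,203), lid near (607,245), lid pointing about 45° from +x. I'm going to look from the wrist over the tray, then the jar.

```bash
T='[1,[0.86,-0.46,-0.27],[0,0,0]]'; python3 -m pendant '[[1,[0.86,-0.46,-0.27],[0,0,0]],[1,[0.86,-0.46,-0.27],[0,0,0]],[1,[0.86,-0.46,-0.27],[0,0,0]],[1,[0.86,-0.46,-0.27],[0,0,0]],[1,[0.86,-0.46,-0.27],[0,0,0]],[1,[0.86,-0.46,-0.27],[0,0,0]],[1,[0.86,-0.46,-0.27],[0,0,0]],[1,[0.86,-0.46,-0.27],[0,0,0]]]'
python3 -m pendant '[[1,[0.86,-0.46,0],[0,0,0]],[1,[0.86,-0.46,0],[0,0,0]],[1,[0.86,-0.46,0],[0,0,0]],[1,[0.86,-0.46,0],[0,0,0]],[1,[0.86,-0.46,0],[0,0,0]],[1,[0.86,-0.46,0],[0,0,0]],[1,[0.86,-0.46,0],[0,0,0]],[1,[0.86,-0.46,0],[0,0,0]],[1,[0.86,-0.46,0],[0,0,0]]]'
python3 - <<'E'
from h import *
import pickle
s=sensors.observe(); print(s["joints"],s["eef_pos"],s["time"])
C=cam("wrist"); im=imaging.read_camera("wrist"); cv2.imwrite("pics/w1.png",im); pickle.dump((C,im,s),open("w1.pkl","wb"))
for b in blobs(red(im)): print(np.round(b[:3],1),cv2.boxPoints(b[3]).round(), plane(C,b[:2],5).round(1))
E
```

```text
time: 1.0
eef_pos: [378.5, -369.9, 303.9]
tool_rot: [[0.959, 0.285, 0.0], [0.285, -0.959, -0.001], [-0.0, 0.001, -1.0]]
ft_force: [-0.4, -0.6, 0.1]
gripper_width: 0.999
grasp_force: 0.0
time: 1.9
eef_pos: [585.1, -167.3, 303.0]
tool_rot: [[0.96, 0.28, -0.002], [0.28, -0.96, -0.0], [-0.002, -0.0, -1.0]]
ft_force: [-0.1, -0.2, 0.3]
gripper_width: 1.0
grasp_force: 0.0
[-2.24252234e+01  1.79474902e+01  7.89635326e+01 -5.32320716e-02
  8.31802273e+01  5.13209395e+01] [ 585.07395403 -167.29543894  302.96118059] 1.9
[381.9 344.4 134. ] [[372. 350.]
 [385. 335.]
 [392. 340.]
 [378. 355.]] [ 376.9 -325.4    5. ]
[ 322.6  190.4 2940.5] [[288. 210.]
 [302. 157.]
 [357. 171.]
 [343. 225.]] [ 588.6 -164.7    5. ]
[ 19.1 127.6 251. ] [[ -1. 138.]
 [ 35. 112.]
 [ 39. 117.]
 [  3. 143.]] [556.3 241.9   5. ]
[  8.1  76.7 182. ] [[-0. 71.]
 [19. 71.]
 [19. 84.]
 [ 0. 84.]] [615.8 256.8   5. ]
[456.9   2.9 192. ] [[432.   0.]
 [474.   0.]
 [474.   8.]
 [432.   8.]] [ 849.2 -255.7    5. ]
```

View pics/w1.png

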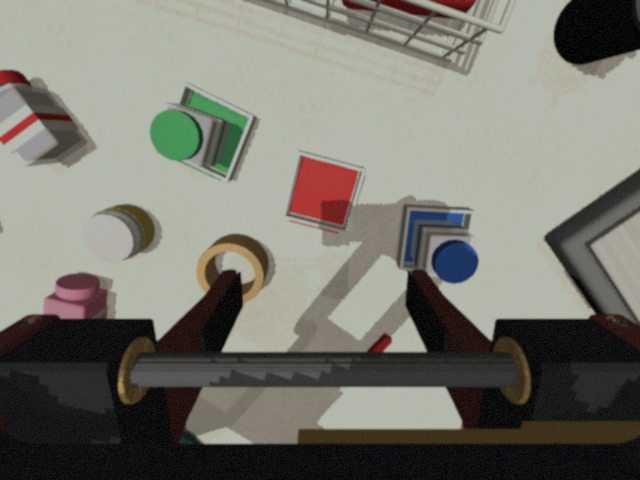

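The wrist picture shows the red tray at (322,190), tape at (233,270), green tray at (205,135), jar top-left at (35,120). Tray centre is (588,-165), which agrees with the top view. Next, the jar.

```bash
python3 -m pendant '[[1,[0.17,-0.62,0],[0,0,-0.35]],[1,[0.17,-0.62,0],[0,0,-0.35]],[1,[0.17,-0.62,0],[0,0,-0.35]],[1,[0.17,-0.62,0],[0,0,-0.35]],[1,[0.17,-0.62,0],[0,0,-0.35]],[1,[0.17,-0.62,0],[0,0,-0.35]]]'
python3 -m pendant '[[1,[0.47,-0.44,0],[0,0,0]],[1,[0.47,-0.44,0],[0,0,0]],[1,[0.47,-0.44,0],[0,0,0]],[1,[0.47,-0.44,0],[0,0,0]],[1,[0.47,-0.44,0],[0,0,0]],[1,[0.47,-0.44,0],[0,0,0]],[1,[0.47,-0.44,0],[0,0,0]]]'
python3 - <<'E'
from h import *
import pickle
np.set_printoptions(precision=1,suppress=True)
s=sensors.observe(); print(s["joints"],s["eef_pos"],s["time"])
C=cam("wrist"); im=imaging.read_camera("wrist"); cv2.imwrite("pics/w2.png",im); pickle.dump((C,im,s),open("w2.pkl","wb"))
for b in blobs(red(im)): print(np.round(b[:3],1),cv2.boxPoints(b[3]).round(), plane(C,b[:2],28),plane(C,b[:2],56))
# tape centre from w1
C1,im1,_=pickle.load(open("w1.pkl","rb"))
h=cv2.cvtColor(im1,cv2.COLOR_BGR2HSV); m=cv2.inRange(h,(10,90,90),(25,255,255)); m[:225]=0; m[310:]=0; m[:,:190]=0; m[:,280:]=0
for b in blobs(m,100): print("tape",plane(C1,b[:2],48),b[:3])
cv2.imwrite("pics/w2.png",cv2.resize(im[80:320,160:480],None,fx=2.5,fy=2.5,interpolation=cv2.INTER_CUBIC))
E
```

```text
time: 2.55
eef_pos: [582.4, 26.6, 303.9]
tool_rot: [[0.671, 0.741, 0.0], [0.741, -0.671, -0.001], [-0.001, 0.001, -1.0]]
ft_force: [0.3, -0.3, -0.4]
gripper_width: 1.0
grasp_force: 0.0
time: 3.25
eef_pos: [580.1, 218.0, 303.6]
tool_rot: [[0.673, 0.74, -0.0], [0.74, -0.673, -0.001], [-0.001, 0.001, -1.0]]
ft_force: [-0.2, -0.8, -0.1]
gripper_width: 1.002
grasp_force: 0.0
[14.2 18.9 77.5 -0.1 83.6 56.5] [580.1 218.  303.6] 3.25
[632.1 279.3 148. ] [[621. 272.]
 [628. 267.]
 [643. 286.]
 [636. 292.]] [ 826.7 -168.6   28. ] [ 814.3 -140.1   56. ]
[324.3 217.4 134. ] [[304. 215.]
 [346. 215.]
 [346. 219.]
 [304. 219.]] [561.7 195.8  28. ] [566.3 201.   56. ]
[325.  170.9 424. ] [[307. 164.]
 [343. 164.]
 [343. 177.]
 [307. 177.]] [604.2 241.2  28. ] [606.1 243.5  56. ]
tape [462.3 -73.4  48. ] (231.23563762626262, 266.2657828282828, 1056.0)
```

View pics/w2.png

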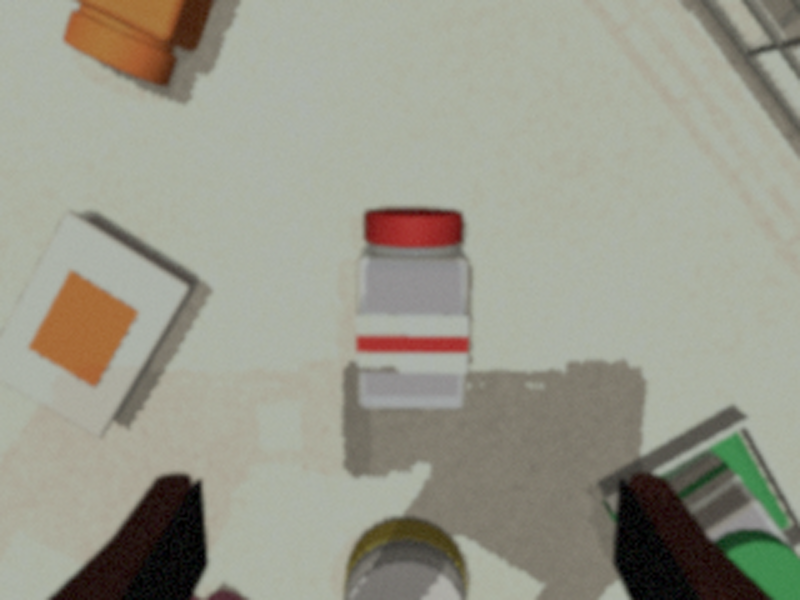

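Wrist crop: jar aligned with the tool, lid edge at crop y≈210, base edge y≈408, centred x≈412; fingers clear on both sides. Now computing the grasp and checking the height from scene + wrist.

```bash
python3 - <<'E'
from h import *
import pickle
np.set_printoptions(precision=2,suppress=True)
C,im,s=pickle.load(open("w2.pkl","rb"))
S=cam("scene"); sm=red(imaging.read_camera("scene")); sm[:, :400]=0; sm[:,436:]=0; sm[:270]=0; sm[345:]=0
c=max(cv2.findContours(sm,0,1)[0],key=cv2.contourArea)[:,0]; top=c[c[:,1].argmin()]
print("stripe end",top,tri([ray(S,top+[0,.5]),ray(C,(304,217))]))
base=plane(C,(325,243),56); lid=plane(C,(325,164),54); st=plane(C,(324.3,217.4),56)
print(base,lid,st,"len",np.linalg.norm((lid-base)[:2]),"az",np.degrees(np.arctan2(*(lid-base)[1::-1])))
w=[plane(C,(160+357/2.5,217),56),plane(C,(160+468/2.5,217),56)]; print("width",np.linalg.norm(w[0]-w[1]),(w[0]+w[1])/2)
ax=(lid-base); ax[2]=0; ax/=np.linalg.norm(ax)
mid=(base+lid)/2; mid[2]=31; G=mid+5*ax
R=np.array(s["tool_rot"]); a=np.radians(0.44*90); zn=R[:,2]*np.cos(a)-R[:,0]*np.sin(a)
T=G+19*zn; pre=T-110*zn
print("G",G,"TCP",T,"pre",pre,"share",R.T@(pre-s["eef_pos"])/300)
E
```

```text
stripe end [426 284] (array([545.78, 216.57,  53.87]), [np.float64(2.2131289594175354), np.float64(2.213128959417564)])
[544.06 175.1   56.  ] [611.47 249.4   54.  ] [566.33 200.96  56.  ] len 100.32591686791591 az 47.78357593523519
width 56.17453865784967 [567.34 200.75  56.  ]
G [581.13 215.95  31.  ] TCP [572.98 206.98  16.37] pre [620.17 258.93 101.07] share [0.19 0.01 0.67]
```

```bash
python3 -m pendant '[[1,[0.19,0.01,0.67],[0,-0.44,0]],[1,[0.19,0.01,0.67],[0,-0.44,0]],[1,[0.19,0.01,0.67],[0,-0.44,0]],[1,[0.19,0.01,0.67],[0,-0.44,0]],[1,[0.19,0.01,0.67],[0,-0.44,0]],[1,[0.19,0.01,0.67],[0,-0.44,0]],[1,[0.19,0.01,0.67],[0,-0.44,0]],[1,[0.19,0.01,0.67],[0,-0.44,0]]]'
python3 - <<'E'
from h import *
np.set_printoptions(precision=2,suppress=True)
s=sensors.observe(); print(s["joints"]); R=np.array(s["tool_rot"]); G=np.array([581.13,215.95,31])
print(R.T@(G+19*R[:,2]-s["eef_pos"])/300)
E
```

```text
time: 4.15
eef_pos: [621.7, 260.2, 106.7]
tool_rot: [[0.522, 0.741, -0.423], [0.573, -0.672, -0.469], [-0.632, 0.003, -0.775]]
ft_force: [-0.4, -0.4, 0.4]
gripper_width: 1.001
grasp_force: 0.0
[ 24.88  55.15  48.81 -15.52 112.17  65.98]
[ 0.   -0.    0.39]
```

```bash
python3 -m pendant '[[1,[0,0,0.13],[0,0,0]],[1,[0,0,0.26],[0,0,0]],[1,[0,0,0.34],[0,0,0]],[1,[0,0,0.39],[0,0,0]],[1,[0,0,0.39],[0,0,0]],[1,[0,0,0.39],[0,0,0]],[1,[0,0,0.39],[0,0,0]]]'
python3 - <<'E'
from h import *
np.set_printoptions(precision=2,suppress=True)
s=sensors.observe(); print(s["joints"]); R=np.array(s["tool_rot"]); G=np.array([581.13,215.95,31])
print(R.T@(G+19*R[:,2]-s["eef_pos"]))
im=imaging.read_camera("wrist"); cv2.imwrite("pics/w3.png",im)
E
```

```text
time: 4.85
eef_pos: [572.0, 206.3, 15.5]
tool_rot: [[0.52, 0.741, -0.424], [0.573, -0.671, -0.471], [-0.633, 0.002, -0.774]]
ft_force: [0.6, 0.7, 0.4]
gripper_width: 0.997
grasp_force: 0.0
[ 22.97  54.91  63.89 -15.68  97.46  68.24]
[ 0.42  0.32 -1.42]
```

View pics/w3.png

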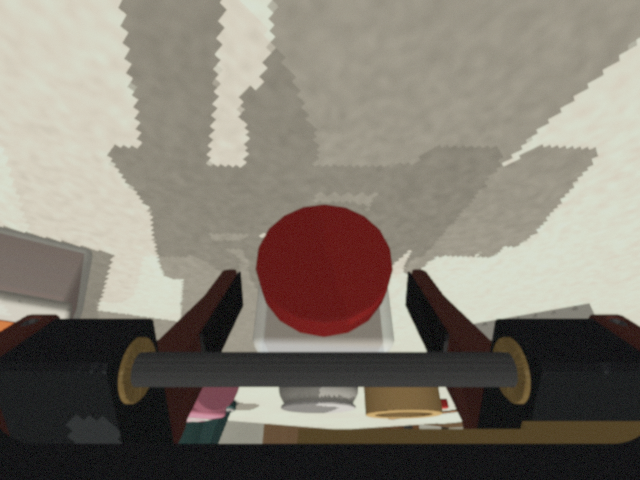

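The jar (lid circle at (324,270)) sits centred between the fingers. Closing at 35 N and lifting.

```bash
python3 -m pendant '[[0.5,[0,0,0],[0,0,0]],[0.5,[0,0,0],[0,0,0]],[0.5,[0,0,0],[0,0,0]],[0.5,[0,0,0],[0,0,0]],[0.5,[0,0,0],[0,0,0]],[0.5,[0,0,0],[0,0,0]],[0.5,[0,0,0],[0,0,0]],[0.5,[0,0,0],[0,0,0]]]' 35
python3 -m pendant '[[0.5,[-0.06,0,-0.08],[0,0,0]],[0.5,[-0.13,0,-0.16],[0,0,0]],[0.5,[-0.2,0,-0.24],[0,0,0]],[0.5,[-0.27,0,-0.33],[0,0,0]],[0.5,[-0.35,0,-0.43],[0,0,0]],[0.5,[-0.42,0,-0.52],[0,0,0]],[0.5,[-0.48,0,-0.59],[0,0,0]],[0.5,[-0.48,0,-0.59],[0,0,0]],[0.5,[-0.48,0,-0.59],[0,0,0]]]'
python3 - <<'E'
from h import *
np.set_printoptions(precision=2,suppress=True)
s=sensors.observe(); print(s["joints"],s["eef_pos"]); print(np.array(s["tool_rot"]))
E
```

```text
time: 5.7
eef_pos: [570.1, 205.6, 12.3]
tool_rot: [[0.517, 0.742, -0.427], [0.572, -0.671, -0.473], [-0.637, -0.0, -0.771]]
ft_force: [0.7, 0.7, -0.5]
gripper_width: 0.633
grasp_force: 34.9
time: 6.6
eef_pos: [571.2, 207.1, 239.7]
tool_rot: [[0.517, 0.742, -0.427], [0.572, -0.671, -0.472], [-0.637, -0.0, -0.771]]
ft_force: [-0.3, 0.5, -4.8]
gripper_width: 0.637
grasp_force: 34.9
[ 23.04  43.    56.13 -17.39 116.62  62.35] [571.23 207.1  239.71]
[[ 0.52  0.74 -0.43]
 [ 0.57 -0.67 -0.47]
 [-0.64 -0.   -0.77]]
```

Held at 35 N and lifted. Now fit a simple arm model to the logged poses to plan the inversion within joint ranges.

```bash
cat > kin.py <<'E'
import numpy as np
from scipy.spatial.transform import Rotation as Ro
from scipy.optimize import least_squares
D=[([-80.222,20.592,86.59,0,72.908,-6.593],[169.02,-575.08,221.93],None),
([-22.425,17.947,78.9635,-.053,83.18,51.321],[585.07,-167.3,302.96],None),
([14.2,18.9,77.5,-.1,83.6,56.5],[580.1,218.,303.6],[[.673,.74,0],[.74,-.673,-.001],[-.001,.001,-1]]),
([24.88,55.15,48.81,-15.52,112.17,65.98],[621.7,260.2,106.7],[[.522,.741,-.423],[.573,-.672,-.469],[-.632,.003,-.775]]),
([22.97,54.91,63.89,-15.68,97.46,68.24],[572,206.3,15.5],[[.52,.741,-.424],[.573,-.671,-.471],[-.633,.002,-.774]]),
([23.04,43,56.13,-17.39,116.62,62.35],[571.2,207.1,239.7],[[.517,.742,-.427],[.572,-.671,-.472],[-.637,0,-.771]])]
LO=np.array([-170.27,-57.76,12.27,-55.21,11.17,-170.74]);HI=np.array([170.27,135,136.19,235.2,155.16,170.74])
E0=Ro.from_euler('z',90,degrees=True)  # tool x at zero pose
def fk(q,p,full=False):
    h,a,L1,a3,L2,d=p
    r=lambda ax,i: Ro.from_euler(ax,q[i],degrees=True)
    A=r('z',0); x=A.apply([a,0,h]); A=A*r('y',1); x=x+A.apply([0,0,L1]); A=A*r('y',2); e=x
    x=x+A.apply([a3,0,L2]); w=x; A=A*r('z',3)*r('y',4); x=x+A.apply([0,0,d]); A=A*r('z',5)*E0
    return (x,A,e,w) if full else (x,A)
def fit():
    f=lambda p: np.concatenate([fk(q,p)[0]-np.array(x) for q,x,_ in D])
    return least_squares(f,[300,0,400,0,400,250])
P=fit().x
def ik(pos,rotfun,q0):  # rotfun(A) residual list
    f=lambda q: np.concatenate([(fk(q,P)[0]-pos)/10,rotfun(fk(q,P)[1])*30,(q-q0)*1e-3])
    return least_squares(f,np.clip(q0,LO+3,HI-3),bounds=(LO+2,HI-2))
LID=np.array([.771,0,-.637])
def rows(q0,qs):  # row values relative to pose q0
    x0,A0=fk(q0,P); 
    for q in qs:
        x,A=fk(q,P); print(np.round(A0.inv().apply(x-x0)/300,2).tolist(),np.round((A0.inv()*A).as_rotvec(degrees=True)/90,2).tolist())
E
python3 - <<'E'
from kin import *
np.set_printoptions(precision=2,suppress=True)
s=fit(); print(P,s.fun.reshape(-1,3))
for q,x,R in D[2:]: print(np.abs(fk(q,P)[1].as_matrix()-R).max())
q0=np.array(D[-1][0])
inv=lambda A: A.apply(LID)-[0,0,-1]
for x in [(450,150,350),(500,150,400),(450,0,400),(500,200,450),(550,100,350)]:
  for q4,q6 in [(135,150),(180,100),(135,0),(180,-90),(150,130)]:
    r=ik(np.array(x),inv,np.array([10,10,60,q4,60,q6]))
    if np.abs(r.fun[:6]).max()<.2:
        q=r.x; xx,A,e,w=fk(q,P,True); print(x,q,"margin",np.minimum(q-LO,HI-q).min(),"z",A.apply([0,0,1]),"w",w)
E
```

```text
[232.73 -28.24 366.56  53.26 523.87 166.77] [[-69.64  -1.6  -18.47]
 [-32.25 -61.    -4.18]
 [  6.65 -69.83  -2.16]
 [  4.55 -15.32  28.2 ]
 [  6.56  -9.61  -0.18]
 [ 29.84   0.1   -3.21]]
0.0006814143966965779
0.00046112390510777423
0.00048414715555444854
0.0004426325264597075
(450, 150, 350) [  3.72   7.93 118.21 132.95  99.14 140.05] margin 17.978585984012796 z [0.22 0.74 0.64] w [413.11  26.84 243.78]
(450, 150, 350) [ 16.07  -2.12 128.74 173.07  76.61  97.22] margin 7.4460922641898435 z [0.7  0.32 0.64] w [333.32  96.01 243.78]
(450, 150, 350) [  10.48   29.62   90.32  119.33  153.16 -168.52] margin 2.0000000001108162 z [-0.72  0.27  0.64] w [570.64 105.56 243.78]
(450, 150, 350) [  10.48   29.62   90.32  119.33  153.16 -168.52] margin 2.0000000000000284 z [-0.72  0.27  0.64] w [570.64 105.56 243.78]
(450, 150, 350) [  6.65   3.   123.59 144.46  88.44 127.26] margin 12.601570347219123 z [0.44 0.64 0.64] w [377.28  43.98 243.78]
(500, 150, 400) [  3.66   8.42 110.72 135.01  92.32 143.24] margin 25.473216189634087 z [0.26 0.72 0.64] w [456.15  29.14 293.78]
(500, 150, 400) [ 14.76
[... 1788 characters left out ...]
41 0.65 0.64] w [431.08  91.47 343.78]
(550, 100, 350) [ -1.67  18.28 105.71 135.77  94.59 138.62] margin 30.484035167979442 z [0.35 0.69 0.64] w [491.14 -14.3  243.78]
(550, 100, 350) [  8.8   10.3  115.49 174.77  75.6   95.5 ] margin 20.699843666651546 z [0.74 0.2  0.64] w [426.03  65.92 243.78]
(550, 100, 350) [ 17.3   40.59  74.11 233.2  149.35 -19.33] margin 2.0000000000000284 z [-0.5  -0.58  0.64] w [633.89 197.42 243.78]
(550, 100, 350) [   4.5    41.64   72.5   131.31  153.16 -152.76] margin 2.0000000000000284 z [-0.72  0.28  0.64] w [669.54  52.67 243.78]
(550, 100, 350) [  1.04  14.17 110.86 147.22  85.11 125.1 ] margin 25.326861560763334 z [0.54 0.55 0.64] w [459.8    8.38 243.78]
```

```bash
python3 - <<'E'
import re
s=open("kin.py").read()
s=s.replace("h,a,L1,a3,L2,d=p","h,a,L1,a3,L2,d,b,c,g=p").replace("x=A.apply([a,0,h])","x=A.apply([a,b,h])")
s=s.replace("A=A*r('z',3)*r('y',4); x=x+A.apply([0,0,d])","A=A*r('z',3); x=x+A.apply([0,c,0]); A=A*r('y',4); x=x+A.apply([g,0,d])")
s=s.replace("return least_squares(f,[300,0,400,0,400,250])","return least_squares(lambda p:np.r_[f(p),(p-np.r_[300,0,400,0,400,250,0,0,0])*REG],[300,0,400,0,400,250,0,0,0])")
s=s.replace("def fit","REG=1e-3\ndef fit")
open("kin.py","w").write(s)
E
python3 - <<'E'
from kin import *
np.set_printoptions(precision=2,suppress=True)
s=fit(); print(P,np.abs(s.fun[:18]).max())
q0=np.array(D[-1][0])
inv=lambda A: A.apply(LID)-[0,0,-1]
up=lambda A: np.r_[A.apply(LID)-[0,0,1]]
for x in [(500,150,400),(500,200,450),(550,100,400),(550,200,400),(600,150,400)]:
  for q4,q6 in [(135,150),(120,150),(150,130)]:
    r=ik(np.array(x),inv,np.array([10,10,90,q4,80,q6]))
    if np.abs(r.fun[:6]).max()<.2:
        q=r.x; xx,A,e,w=fk(q,P,True); print(x,q,"margin",np.minimum(q-LO,HI-q).min(),"z",A.apply([0,0,1]),"w",w)
E
```

```text
[265.53   1.6  611.91 111.22 433.48 382.08  64.88   4.26   2.08] 0.4794564668968633
(500, 150, 400) [-19.2   57.36  99.18  76.64 139.42 120.16] margin 15.73569042282287 z [-0.21  0.74  0.64] w [ 576.1  -131.97  153.61]
(500, 150, 400) [-18.84  57.46  98.4   76.48 139.94 121.04] margin 15.223713029524276 z [-0.22  0.74  0.64] w [ 582.37 -130.17  153.58]
(500, 150, 400) [-22.19  56.76 106.18  78.3  135.24 111.88] margin 19.918394478817163 z [-0.06  0.77  0.64] w [ 519.17 -141.7   153.93]
(500, 200, 450) [-14.54  52.12 101.55  84.73 137.83 124.96] margin 17.32714355042171 z [-0.2   0.74  0.64] w [574.98 -82.13 203.45]
(500, 200, 450) [-14.23  52.25 100.76  84.59 138.31 125.88] margin 16.854215646053603 z [-0.22  0.74  0.64] w [581.12 -80.4  203.42]
(500, 200, 450) [-17.43  51.09 109.89  86.78 133.46 114.97] margin 21.70426639119748 z [-0.03  0.77  0.64] w [509.74 -92.06 203.81]
(550, 100, 400) [-24.46  57.66  97.01  83.44 137.82 123.46] margin 17.342727186153695 z [-0.08  0.77  0.64] w [ 576.22 -190.78  153.5 ]
(550, 100, 400) [-24.14  57.78  96.19  83.28 138.32 124.43] margin 16.843562
[... 288 characters left out ...]
.76  0.64] w [597.97 -88.   153.5 ]
(550, 200, 400) [-14.23  57.75  96.37  88.16 135.95 124.47] margin 19.207974475054698 z [-0.15  0.76  0.64] w [605.57 -86.6  153.47]
(550, 200, 400) [-16.75  56.75 106.31  91.2  131.38 112.2 ] margin 23.782448059274856 z [0.05 0.77 0.64] w [529.3  -91.58 153.92]
(600, 150, 400) [-19.47  57.78  96.21  94.06 133.12 124.57] margin 22.044952671087685 z [0.   0.77 0.64] w [ 596.2  -141.91  153.46]
(600, 150, 400) [-19.17  57.98  94.95  93.74 133.73 126.1 ] margin 21.431268504056135 z [-0.02  0.77  0.64] w [ 605.67 -141.84  153.42]
(600, 150, 400) [-21.1   56.75 106.4   98.09 129.23 111.86] margin 25.925408970036898 z [0.2  0.74 0.64] w [ 520.21 -131.23  153.94]
```

```bash
python3 - <<'E'
from kin import *
np.set_printoptions(precision=1,suppress=True)
q0=np.array(D[-1][0])
inv=lambda A: A.apply(LID)-[0,0,-1]
up=lambda A: A.apply(LID)-[0,0,1]
# placing: jar centre line at tray xy; grasp ~55 mm from base: grasp z
def show(n,r):
    q=r.x; xx,A,e,w=fk(q,P,True); print(n,q,"res",round(np.abs(r.fun[:6]).max(),2),"mar",round(np.minimum(q-LO,HI-q).min(),1),"z",A.apply([0,0,1]),"e",e,"w",w,"trav",np.abs(q-q0).max())
for az in (-30,-20,-10,0,10):
  z=np.array([.771*np.cos(np.radians(az)),.771*np.sin(np.radians(az)),-.637])
  f=lambda A: np.r_[up(A),A.apply([0,0,1])-z]
  for zz in (62,200): show(("place",az,zz),ik(np.array([587,-165,zz])+19*z,f,np.array([-15,10,90,0,40,90])))
for x in [(450,200,600),(500,250,600),(550,250,550),(500,300,600),(600,250,600),(550,150,600)]:
  for q6 in (100,130): show(x,ik(np.array(x),inv,np.array([10,30,90,110,100,q6])))
E
```

```text
('place', -30, 62) [-15.3  23.2 115.2 -53.2  13.2 157.8] res 6.61 mar 2.0 z [ 0.5 -0.3 -0.8] e [251.   -1.5 828.1] w [448.5 -55.5 430.2] trav 103.45
('place', -30, 200) [-15.6  11.1 118.7 -53.2  13.2 153.8] res 3.41 mar 2.0 z [ 0.6 -0.4 -0.7] e [132.2  30.5 866. ] w [384.7 -39.8 503.3] trav 103.44999999998713
('place', -20, 62) [-14.2  23.1 115.2 -53.2  13.2 157.7] res 6.64 mar 2.0 z [ 0.5 -0.3 -0.8] e [249.8   3.6 828.6] w [449.4 -47.  431.2] trav 103.45
('place', -20, 200) [-14.3  11.  118.7 -53.2  13.2 153.8] res 3.56 mar 2.0 z [ 0.6 -0.3 -0.7] e [130.4  33.8 866.3] w [385.3 -31.1 504.1] trav 103.44999999999997
('place', -10, 62) [-31.1  39.8 134.2 156.6  44.6 -86.9] res 0.28 mar 2.0 z [ 0.8 -0.1 -0.6] e [ 370.1 -147.7  735.8] w [ 314.4 -114.1  293. ] trav 173.99587351068027
('place', -10, 200) [-31.5  16.7 129.9 131.4  22.2 -57.7] res 0.0 mar 6.2 z [ 0.8 -0.1 -0.6] e [185.5 -37.7 851.5] w [ 309.3 -113.5  428.2] trav 148.81054036041434
('place', 0, 62) [-38.6  39.8 132.8 136.9  44.8 -83.4] res 0.0 mar 3.4 z [ 0.8  0.  -0.6] e [ 347.9 -194.9  735.5] w [ 305.5 -161.   291.3] trav 15
[... 1678 characters left out ...]
 0.8  0.6] e [353.4  26.6 769.7] w [516.2   8.8 353.2] trav 126.79003704343852
(600, 250, 600) [ -9.2  32.6 115.9 125.8 115.  123.4] res 0.0 mar 20.2 z [0.3 0.7 0.6] e [337.1  11.1 781.2] w [467.   -9.9 353.5] trav 143.15092328871845
(600, 250, 600) [-10.6  35.9 105.5 117.  120.  136.1] res 0.0 mar 30.7 z [0.1 0.8 0.6] e [366.1  -2.8 761.3] w [546.5 -36.7 353.2] trav 134.43973781946283
(550, 150, 600) [-23.1  30.7 123.1 116.  121.8 121. ] res 0.0 mar 13.1 z [0.4 0.7 0.6] e [314.3 -63.7 791.7] w [398.4 -99.6 353.6] trav 133.4071861255585
(550, 150, 600) [-22.5  34.7 109.1 107.3 128.2 137. ] res 0.0 mar 27.0 z [0.1 0.8 0.6] e [348.1 -74.  768.6] w [ 501.7 -137.6  353.1] trav 124.68483000159611
```

```bash
cat >> kin.py <<'E'
inv=lambda A: A.apply(LID)-[0,0,-1]
up=lambda A: A.apply(LID)-[0,0,1]
def place(az,zz,seed,xy=(587,-165)):
    z=np.array([.771*np.cos(np.radians(az)),.771*np.sin(np.radians(az)),-.637])
    return ik(np.array([*xy,zz])+19*z,lambda A: np.r_[up(A),A.apply([0,0,1])-z],np.array(seed))
def path(qa,qb):
    n=1
    while True:
        Q=[qa+(qb-qa)*i/n for i in range(1,n+1)]; X=[fk(q,P) for q in [qa]+Q]
        if all((a[1].inv()*b[1]).magnitude()<np.radians(7.8) and np.linalg.norm(b[0]-a[0])<45 for a,b in zip(X,X[1:])): return Q
        n+=1
E
python3 - <<'E'
from kin import *
np.set_printoptions(precision=1,suppress=True)
q0=np.array(D[-1][0])
for az in (10,15,20,25,30):
  for zz in (62,160,250):
    r=place(az,zz,[-40,30,125,95,45,-60]); q=r.x; print(az,zz,q,round(np.abs(r.fun[:9]).max(),2),"mar",np.minimum(q-LO,HI-q).min())
qi=ik(np.array([550,200,600]),inv,np.array([-10,35,107,110,125,136])).x; print(qi)
qp=place(20,250,[-40,30,125,95,45,-60]).x
for a,b in ((q0,qi),(qi,qp)):
    Q=path(a,b); print(len(Q))
    for q in Q[::3]:
        x,A,e,w=fk(q,P,True); print(q,"tcp",x,"z",A.apply([0,0,1]),"w",w,"cam",x+A.apply([100,0,-150]))
E
```

```text
10 62 [-44.3  39.5 129.  116.7  44.4 -76.6] 0.0 mar 7.155003558717198
10 160 [-44.5  24.7 126.5  97.8  39.3 -51.8] 0.0 mar 9.671064966538836
10 250 [-44.7  13.1 121.6  77.5  40.1 -25.8] 0.0 mar 14.549810047447721
15 62 [-46.3  39.4 126.7 106.9  45.  -72.6] 0.0 mar 9.515255672911493
15 160 [-46.5  25.4 124.2  89.6  42.7 -49.1] 0.0 mar 11.944643757077174
15 250 [-46.7  14.4 119.6  73.2  45.2 -26.6] 0.0 mar 16.639592012300014
20 62 [-47.9  39.5 124.1  97.8  46.1 -68.6] 0.0 mar 12.130242521976655
20 160 [-48.1  26.3 121.7  82.5  46.2 -47. ] 0.0 mar 14.465729783640967
20 250 [-48.2  15.8 117.2  69.3  49.9 -27.4] 0.0 mar 18.971539016744998
25 62 [-49.1  39.7 121.2  89.4  47.9 -64.9] 0.0 mar 14.947706577517721
25 160 [-49.2  27.2 119.   76.4  49.8 -45.5] 0.0 mar 17.18598088407053
25 250 [-49.3  17.2 114.7  65.7  54.5 -28.4] 0.0 mar 21.50711835270407
30 62 [-49.9  40.  118.3  81.8  50.1 -61.6] 0.0 mar 17.92215975185313
30 160 [-49.9  28.2 116.1  71.   53.4 -44.4] 0.0 mar 20.06420965082785
30 250 [-50.   18.8 112.   62.5  58.8 -29.3] 0.0 mar 24.211364970799636
[-16.9  34.9 108.4 109.2 126.7 1
[... 1367 characters left out ...]
-174.2  404.9] cam [637.3   1.4 389.3]
[-32.   25.7 112.6  90.   89.8  57.9] tcp [639.5 127.6 422.2] z [ 0.5  0.8 -0. ] w [ 434.9 -195.   419.2] cam [641.1 -50.5 394.8]
[-35.5  23.6 113.6  85.5  81.2  39.6] tcp [646.7  82.1 374.5] z [ 0.6  0.8 -0.2] w [ 411.8 -213.6  432.9] cam [634.3 -95.  405.6]
[-38.9  21.4 114.6  81.1  72.7  21.3] tcp [646.1  26.4 329.2] z [ 0.7  0.7 -0.3] w [ 387.9 -229.9  445.9] cam [ 619.1 -128.8  416.8]
[-42.4  19.3 115.6  76.7  64.2   3. ] tcp [637.  -38.1 288.7] z [ 0.7  0.5 -0.5] w [ 363.2 -243.8  458.3] cam [ 597.8 -152.1  422.8]
[-45.9  17.2 116.6  72.2  55.6 -15.2] tcp [ 618.5 -109.6  255.3] z [ 0.7  0.4 -0.6] w [ 338.  -255.3  470.1] cam [ 571.8 -168.3  419.2]
```

```bash
python3 - <<'E'
from kin import *
q0=np.array(D[-1][0]); qi=ik(np.array([550,200,600]),inv,np.array([-10,35,107,110,125,136])).x
Q=path(q0,qi); rows(q0,Q[:11]); print(); rows(Q[10],Q[11:])
E
```

```text
[-0.02, -0.08, 0.06] [0.08, 0.0, 0.02]
[-0.04, -0.17, 0.1] [0.16, -0.0, 0.04]
[-0.07, -0.25, 0.13] [0.23, -0.01, 0.06]
[-0.09, -0.34, 0.13] [0.31, -0.01, 0.09]
[-0.12, -0.42, 0.13] [0.39, -0.02, 0.11]
[-0.15, -0.49, 0.1] [0.47, -0.04, 0.13]
[-0.18, -0.56, 0.06] [0.55, -0.05, 0.16]
[-0.21, -0.61, 0.0] [0.63, -0.07, 0.18]
[-0.24, -0.66, -0.06] [0.72, -0.08, 0.2]
[-0.27, -0.68, -0.14] [0.8, -0.1, 0.22]
[-0.31, -0.7, -0.22] [0.88, -0.13, 0.23]

[-0.06, -0.07, -0.02] [0.08, -0.02, 0.02]
[-0.12, -0.13, -0.06] [0.16, -0.05, 0.04]
[-0.19, -0.19, -0.11] [0.23, -0.08, 0.06]
[-0.25, -0.25, -0.18] [0.31, -0.11, 0.08]
[-0.31, -0.3, -0.26] [0.39, -0.14, 0.09]
[-0.37, -0.33, -0.36] [0.46, -0.18, 0.11]
[-0.43, -0.35, -0.46] [0.53, -0.22, 0.11]
[-0.49, -0.36, -0.57] [0.6, -0.25, 0.12]
[-0.55, -0.35, -0.69] [0.68, -0.29, 0.12]
[-0.61, -0.33, -0.81] [0.74, -0.34, 0.11]
```

```bash
python3 -m pendant '[[0.5,[-0.02,-0.08,0.06],[0.08,0,0.02]],[0.5,[-0.04,-0.17,0.1],[0.16,0,0.04]],[0.5,[-0.07,-0.25,0.13],[0.23,-0.01,0.06]],[0.5,[-0.09,-0.34,0.13],[0.31,-0.01,0.09]],[0.5,[-0.12,-0.42,0.13],[0.39,-0.02,0.11]],[0.5,[-0.15,-0.49,0.1],[0.47,-0.04,0.13]],[0.5,[-0.18,-0.56,0.06],[0.55,-0.05,0.16]],[0.5,[-0.21,-0.61,0],[0.63,-0.07,0.18]],[0.5,[-0.24,-0.66,-0.06],[0.72,-0.08,0.2]],[0.5,[-0.27,-0.68,-0.14],[0.8,-0.1,0.22]],[0.5,[-0.31,-0.7,-0.22],[0.88,-0.13,0.23]],[0.5,[-0.31,-0.7,-0.22],[0.88,-0.13,0.23]]]'
python3 -c "
from h import *
print(np.round(sensors.observe()['joints'],1))"
python3 -m pendant '[[0.5,[-0.06,-0.07,-0.02],[0.08,-0.02,0.02]],[0.5,[-0.12,-0.13,-0.06],[0.16,-0.05,0.04]],[0.5,[-0.19,-0.19,-0.11],[0.23,-0.08,0.06]],[0.5,[-0.25,-0.25,-0.18],[0.31,-0.11,0.08]],[0.5,[-0.31,-0.3,-0.26],[0.39,-0.14,0.09]],[0.5,[-0.37,-0.33,-0.36],[0.46,-0.18,0.11]],[0.5,[-0.43,-0.35,-0.46],[0.53,-0.22,0.11]],[0.5,[-0.49,-0.36,-0.57],[0.6,-0.25,0.12]],[0.5,[-0.55,-0.35,-0.69],[0.68,-0.29,0.12]],[0.5,[-0.61,-0.33,-0.81],[0.74,-0.34,0.11]],[0.5,[-0.61,-0.33,-0.81],[0.74,-0.34,0.11]]]'
python3 - <<'E'
from h import *
from kin import LID,fk,P
s=sensors.observe(); R=np.array(s["tool_rot"]); l=R@LID; print(np.round(s["joints"],1),l, fk(s["joints"],P)[0])
d=np.cross(l,[0,0,-1]); print("turn to make straight (shares)",R.T@d/np.linalg.norm(d)*np.degrees(np.arcsin(np.linalg.norm(d)))/90)
print("lid at tool view");im=imaging.read_camera("wrist"); cv2.imwrite("pics/w4.png",im)
E
```

```text
time: 7.8
eef_pos: [395.1, 325.0, 349.5]
tool_rot: [[0.421, -0.481, -0.769], [0.275, -0.74, 0.614], [-0.864, -0.47, -0.179]]
ft_force: [0.0, -0.8, -4.5]
gripper_width: 0.64
grasp_force: 34.9
[  1.8  38.8  83.3  49.3 122.7 102.2]
time: 8.9
eef_pos: [552.6, 198.9, 598.9]
tool_rot: [[0.06, -0.995, 0.08], [0.641, 0.1, 0.761], [-0.765, 0.005, 0.644]]
ft_force: [-0.3, 0.6, -4.2]
gripper_width: 0.632
grasp_force: 34.9
[-17.4  35.2 107.5 109.8 127.1 138.6] [-0.00413218  0.00985589 -1.00004789] [555.07389549 191.76259404 603.26736963]
turn to make straight (shares) [-0.00206575  0.00598096 -0.0025003 ]
lid at tool view
```

View pics/w4.png

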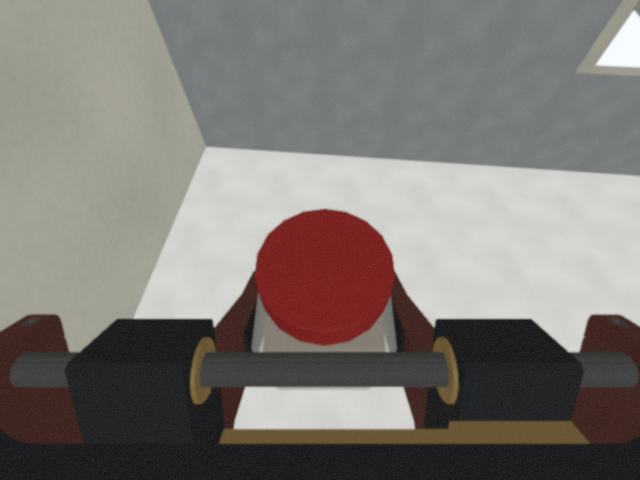

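The lid circle at (325,275) is nearly unchanged in the hand view: no meaningful slip, lid down within about 1°. Holding 2 s.

```bash
python3 -m pendant '[[0.5,[0,0,0],[0,0.006,0]],[0.5,[0,0,0],[0,0.006,0]],[0.5,[0,0,0],[0,0.006,0]],[0.5,[0,0,0],[0,0.006,0]],[0.5,[0,0,0],[0,0.006,0]],[0.5,[0,0,0],[0,0.006,0]],[0.5,[0,0,0],[0,0.006,0]],[0.5,[0,0,0],[0,0.006,0]],[0.5,[0,0,0],[0,0.006,0]],[0.5,[0,0,0],[0,0.006,0]],[0.5,[0,0,0],[0,0.006,0]],[0.5,[0,0,0],[0,0.006,0]]]'
python3 -m pendant '[[0.5,[0,0,0],[0,0,0]],[0.5,[0,0,0],[0,0,0]],[0.5,[0,0,0],[0,0,0]],[0.5,[0,0,0],[0,0,0]],[0.5,[0,0,0],[0,0,0]],[0.5,[0,0,0],[0,0,0]],[0.5,[0,0,0],[0,0,0]],[0.5,[0,0,0],[0,0,0]],[0.5,[0,0,0],[0,0,0]],[0.5,[0,0,0],[0,0,0]]]'
python3 - <<'E'
from h import *
import kin
from kin import *
s=sensors.observe(); q=np.array(s["joints"]); print(np.round(np.array(s["tool_rot"])@LID,3))
# refit with the new poses
D+= [(q,s["eef_pos"],None),([1.8,38.8,83.3,49.3,122.7,102.2],[395.1,325,349.5],None)]
r=fit(); kin.P=r.x; print(list(np.round(r.x,2)),np.abs(r.fun[:24]).max())
qp=place(20,250,[-48,16,117,69,50,-27]).x; print(np.round(qp,1))
Q=path(q,qp); print(len(Q)); a=0
for k in (10,19,len(Q)): rows(q if a==0 else Q[a-1],Q[a:k]); print(); a=k
E
```

```text
time: 10.15
eef_pos: [551.7, 199.8, 600.1]
tool_rot: [[0.061, -0.995, 0.076], [0.633, 0.097, 0.768], [-0.771, 0.001, 0.636]]
ft_force: [0.7, 0.8, -3.9]
gripper_width: 0.638
grasp_force: 34.9
time: 11.15
eef_pos: [551.7, 199.8, 600.1]
tool_rot: [[0.061, -0.995, 0.076], [0.633, 0.097, 0.768], [-0.771, 0.001, 0.636]]
ft_force: [0.1, -0.1, -3.5]
gripper_width: 0.638
grasp_force: 34.9
[-0.001 -0.001 -1.   ]
[np.float64(266.14), np.float64(-0.2), np.float64(611.27), np.float64(111.95), np.float64(433.59), np.float64(381.34), np.float64(69.0), np.float64(0.06), np.float64(0.04)] 0.537720099502792
[-48.3  15.6 116.6  68.6  50.3 -26.5]
27
[0.03, -0.03, -0.02] [0.02, 0.03, -0.07]
[0.06, -0.06, -0.04] [0.04, 0.07, -0.14]
[0.09, -0.09, -0.06] [0.05, 0.11, -0.21]
[0.12, -0.12, -0.09] [0.06, 0.14, -0.28]
[0.14, -0.14, -0.12] [0.07, 0.19, -0.35]
[0.17, -0.17, -0.16] [0.07, 0.23, -0.42]
[0.2, -0.2, -0.2] [0.07, 0.27, -0.48]
[0.22, -0.22, -0.25] [0.06, 0.32, -0.55]
[0.25, -0.24, -0.3] [0.05, 0.37, -0.62]
[0.27, -0.27, -0.36] [0.04, 0.41, -0.68]

[0.05, 0.02, -0.03] [-0.02, 0.04, -0.07]
[0.11, 0.04, -0.07] [-0.04, 0.07, -0.14]
[0.16, 0.06, -0.11] [-0.07, 0.1, -0.21]
[0.21, 0.09, -0.15] [-0.1, 0.13, -0.29]
[0.26, 0.11, -0.2] [-0.13, 0.16, -0.36]
[0.31, 0.13, -0.26] [-0.16, 0.19, -0.43]
[0.36, 0.14, -0.32] [-0.21, 0.21, -0.5]
[0.4, 0.16, -0.38] [-0.25, 0.23, -0.57]
[0.45, 0.18, -0.45] [-0.3, 0.25, -0.63]

[0.01, 0.07, -0.04] [-0.04, 0.01, -0.07]
[0.03, 0.15, -0.08] [-0.08, 0.01, -0.15]
[0.04, 0.22, -0.12] [-0.13, 0.01, -0.22]
[0.05, 0.29, -0.17] [-0.17, 0.0, -0.29]
[0.07, 0.36, -0.23] [-0.21, -0.01, -0.36]
[0.08, 0.43, -0.29] [-0.25, -0.02, -0.43]
[0.09, 0.49, -0.35] [-0.3, -0.04, -0.5]
[0.11, 0.56, -0.42] [-0.34, -0.07, -0.57]
```

```bash
python3 -m pendant '[[0.5,[0.03,-0.03,-0.02],[0.02,0.03,-0.07]],[0.5,[0.06,-0.06,-0.04],[0.04,0.07,-0.14]],[0.5,[0.09,-0.09,-0.06],[0.05,0.11,-0.21]],[0.5,[0.12,-0.12,-0.09],[0.06,0.14,-0.28]],[0.5,[0.14,-0.14,-0.12],[0.07,0.19,-0.35]],[0.5,[0.17,-0.17,-0.16],[0.07,0.23,-0.42]],[0.5,[0.2,-0.2,-0.2],[0.07,0.27,-0.48]],[0.5,[0.22,-0.22,-0.25],[0.06,0.32,-0.55]],[0.5,[0.25,-0.24,-0.3],[0.05,0.37,-0.62]],[0.5,[0.27,-0.27,-0.36],[0.04,0.41,-0.68]]]'
python3 -m pendant '[[0.5,[0.05,0.02,-0.03],[-0.02,0.04,-0.07]],[0.5,[0.11,0.04,-0.07],[-0.04,0.07,-0.14]],[0.5,[0.16,0.06,-0.11],[-0.07,0.1,-0.21]],[0.5,[0.21,0.09,-0.15],[-0.1,0.13,-0.29]],[0.5,[0.26,0.11,-0.2],[-0.13,0.16,-0.36]],[0.5,[0.31,0.13,-0.26],[-0.16,0.19,-0.43]],[0.5,[0.36,0.14,-0.32],[-0.21,0.21,-0.5]],[0.5,[0.4,0.16,-0.38],[-0.25,0.23,-0.57]],[0.5,[0.45,0.18,-0.45],[-0.3,0.25,-0.63]],[0.5,[0.45,0.18,-0.45],[-0.3,0.25,-0.63]]]'
sed -i 's/^P=fit().x/P=np.array([266.14,-.2,611.27,111.95,433.59,381.34,69,.06,.04])/' kin.py
python3 - <<'E'
from h import *
from kin import *
s=sensors.observe(); q=np.array(s["joints"]); print(np.round(q,1),fk(q,P)[0]-s["eef_pos"])
for az in (12,15): 
    qp=place(az,190,[-48,16,117,69,50,-27]).x; print(np.round(qp,1))
qp=place(12,190,[-48,16,117,69,50,-27]).x
Q=path(q,qp); print(len(Q)); rows(q,Q[:11]); print(); 
if len(Q)>11: rows(Q[10],Q[11:])
E
```

```text
time: 12.15
eef_pos: [628.8, 160.3, 468.2]
tool_rot: [[0.771, -0.461, 0.439], [-0.278, 0.376, 0.884], [-0.573, -0.804, 0.162]]
ft_force: [-0.8, 0.1, -4.2]
gripper_width: 0.636
grasp_force: 34.9
time: 13.15
eef_pos: [648.6, 23.3, 324.9]
tool_rot: [[0.736, 0.082, 0.672], [-0.553, -0.5, 0.667], [0.391, -0.862, -0.323]]
ft_force: [0.9, 0.4, -2.7]
gripper_width: 0.639
grasp_force: 34.9
[-39.2  21.6 113.7  80.6  72.6  22.8] [0.11042941 0.0620572  0.04987441]
[-45.7  20.7 123.5  86.6  40.8 -40.8]
[-46.8  21.3 122.2  82.7  43.3 -40. ]
8
[0.02, 0.09, -0.02] [-0.04, 0.02, -0.07]
[0.04, 0.18, -0.05] [-0.09, 0.04, -0.14]
[0.06, 0.28, -0.09] [-0.14, 0.05, -0.21]
[0.07, 0.37, -0.13] [-0.19, 0.06, -0.28]
[0.07, 0.46, -0.18] [-0.24, 0.05, -0.34]
[0.06, 0.55, -0.23] [-0.3, 0.04, -0.41]
[0.05, 0.63, -0.29] [-0.35, 0.01, -0.47]
[0.03, 0.72, -0.36] [-0.4, -0.02, -0.53]
```

```bash
python3 -m pendant '[[0.5,[0.02,0.09,-0.02],[-0.04,0.02,-0.07]],[0.5,[0.04,0.18,-0.05],[-0.09,0.04,-0.14]],[0.5,[0.06,0.28,-0.09],[-0.14,0.05,-0.21]],[0.5,[0.07,0.37,-0.13],[-0.19,0.06,-0.28]],[0.5,[0.07,0.46,-0.18],[-0.24,0.05,-0.34]],[0.5,[0.06,0.55,-0.23],[-0.3,0.04,-0.41]],[0.5,[0.05,0.63,-0.29],[-0.35,0.01,-0.47]],[0.5,[0.03,0.72,-0.36],[-0.4,-0.02,-0.53]],[0.5,[0.03,0.72,-0.36],[-0.4,-0.02,-0.53]],[0.5,[0.03,0.72,-0.36],[-0.4,-0.02,-0.53]]]'
python3 - <<'E'
from h import *
from kin import *
s=sensors.observe(); q=np.array(s["joints"]); R=np.array(s["tool_rot"]); G=s["eef_pos"]-19*R[:,2]
print(np.round(q,1),"lid",R@LID,"G",G,"up in tool",R[2])
d=np.cross(R@LID,[0,0,1]); print("fix turn",np.degrees(R.T@d)/90)
S=cam("scene"); im=imaging.read_camera("scene"); m=red(im)
for b in blobs(m,60):
    if b[1]<380 and b[0]<480: print(np.round(b[:3],1),plane(S,b[:2],5).round(1))
cv2.imwrite("pics/s5.png",cv2.resize(im[180:400,40:370],None,fx=2.3,fy=2.3))
t=imaging.read_camera("top"); T=cam("top")
for b in blobs(red(t),60):
    if 330<b[0]<430: print("top",np.round(b[:3],1))
E
```

```text
time: 14.15
eef_pos: [601.4, -159.1, 177.5]
tool_rot: [[0.624, 0.215, 0.751], [0.133, -0.977, 0.169], [0.77, -0.005, -0.638]]
ft_force: [-0.3, -0.2, -4.1]
gripper_width: 0.637
grasp_force: 34.9
[-45.6  20.8 123.4  86.   41.  -40.3] lid [ 0.00227191 -0.00451305  1.00009223] G [ 587.11508347 -162.29084465  189.60555337] up in tool [ 0.77011376 -0.00489531 -0.63788778]
fix turn [-0.00198518  0.00079515 -0.00240279]
[ 207.1  348.3 1357. ] [ 579.8 -167.1    5. ]
[126.  281.4 179. ] [ 369.6 -324.4    5. ]
[198.  276.2 176. ] [ 377.  -188.2    5. ]
[165.6 252.   82.5] [ 274.6 -259.4    5. ]
[188.3 230.4 895. ] [ 188.4 -216.8    5. ]
[214.3 230.3 249.5] [ 198.4 -157.4    5. ]
[235.5 180.4  88.5] [-82.6 -98.8   5. ]
[181.1 168.5 698. ] [-200.9 -258.4    5. ]
[177.3 148.5 190.5] [-384.1 -282.7    5. ]
top [387.9 149.1 100.5]
top [415.1 134.6 449.5]
top [ 412.3   36.9 1943.5]
```

View pics/s5.png

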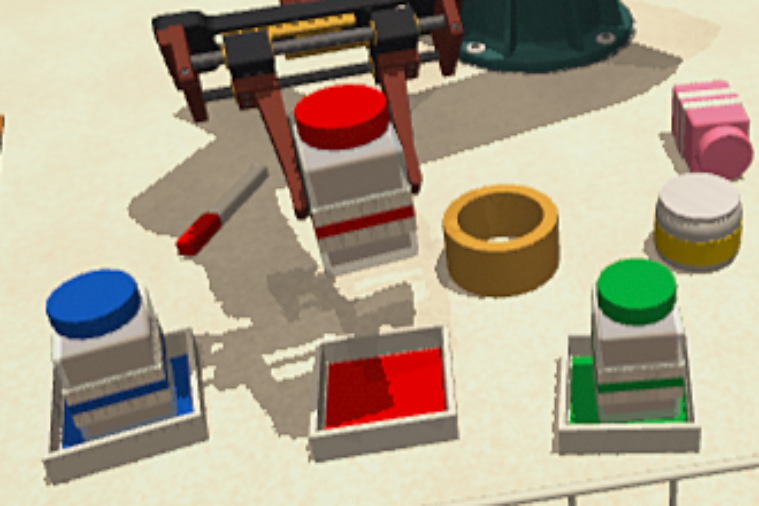

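The jar hangs upright over the red tray with fingers on its sides; base lower edge around crop (370,265), tray at (385,390) unobstructed. Lowering to 10 mm above the floor.

```bash
python3 -m pendant '[[0.5,[-0.04,0.01,0.03],[0,0,0]],[0.5,[-0.08,0.01,0.07],[0,0,0]],[0.5,[-0.12,0.01,0.1],[0,0,0]],[0.5,[-0.16,0.01,0.135],[0,0,0]],[0.5,[-0.2,0.01,0.17],[0,0,0]],[0.5,[-0.24,0.01,0.204],[0,0,0]],[0.5,[-0.28,0.01,0.238],[0,0,0]],[0.5,[-0.31,0.01,0.263],[0,0,0]],[0.5,[-0.31,0.01,0.263],[0,0,0]],[0.5,[-0.31,0.01,0.263],[0,0,0]],[0.5,[-0.31,0.01,0.263],[0,0,0]]]'
python3 - <<'E'
from h import *
from kin import *
s=sensors.observe(); q=np.array(s["joints"]); R=np.array(s["tool_rot"]); G=s["eef_pos"]-19*R[:,2]
print(np.round(q,1),"lid",np.round(R@LID,4),"G",G,"up/300mm",R[2])
im=imaging.read_camera("scene")
cv2.imwrite("pics/s6.png",cv2.resize(im[230:390,120:320],None,fx=3.5,fy=3.5))
E
```

```text
time: 15.35
eef_pos: [603.6, -162.9, 56.0]
tool_rot: [[0.623, 0.216, 0.752], [0.138, -0.976, 0.166], [0.77, 0.0, -0.638]]
ft_force: [-0.0, 0.2, -4.7]
gripper_width: 0.634
grasp_force: 34.9
[-45.7  38.1 126.6 108.9  43.7 -71.1] lid [1.7000e-03 6.0000e-04 1.0001e+00] G [ 589.27470288 -166.08415963   68.12504214] up/300mm [ 7.69784820e-01  2.60547773e-04 -6.38303426e-01]
```

View pics/s6.png

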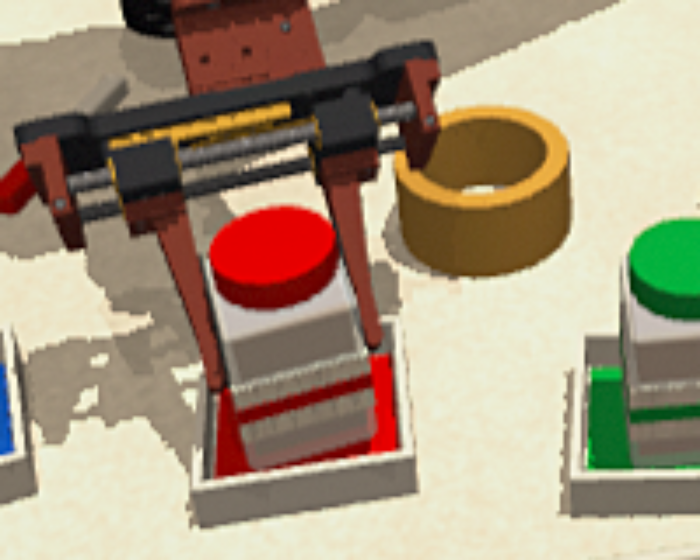

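The jar is in the tray, clear of the walls (floor visible on both sides), just above the floor. Lowering gently.

```bash
python3 -m pendant '[[0.5,[-0.006,0,0.005],[0,0,0]],[0.5,[-0.012,0,0.01],[0,0,0]],[0.5,[-0.018,0,0.015],[0,0,0]],[0.5,[-0.023,0,0.019],[0,0,0]],[0.5,[-0.023,0,0.019],[0,0,0]],[0.5,[-0.023,0,0.019],[0,0,0]]]'
python3 -m pendant '[[0.5,[-0.003,0,0.002],[0,0,0]],[0.5,[-0.005,0,0.004],[0,0,0]],[0.5,[-0.005,0,0.004],[0,0,0]]]'
```

```text
time: 16.0
eef_pos: [603.0, -162.6, 46.4]
tool_rot: [[0.624, 0.216, 0.751], [0.138, -0.976, 0.167], [0.769, -0.001, -0.639]]
ft_force: [-0.9, 1.6, -0.5]
gripper_width: 0.636
grasp_force: 35.0
time: 16.3
eef_pos: [603.0, -162.4, 46.2]
tool_rot: [[0.622, 0.215, 0.753], [0.137, -0.977, 0.166], [0.771, -0.0, -0.637]]
ft_force: [-12.0, 0.2, 16.9]
gripper_width: 0.637
grasp_force: 35.0
```

Contact at the expected height (force 17 N). Ease up 1.5 mm, then release.

```bash
python3 -m pendant '[[0.5,[0.004,0,-0.0032],[0,0,0]],[0.5,[0.004,0,-0.0032],[0,0,0]],[0.5,[0.004,0,-0.0032],[0,0,0]]]' 8
python3 -m pendant '[[0.66,[0,0,0],[0,0,0]],[0.7,[0,0,0],[0,0,0]],[0.8,[0,0,0],[0,0,0]],[0.95,[0,0,0],[0,0,0]],[1,[0,0,0],[0,0,0]],[1,[0,0,0],[0,0,0]],[1,[0,0,0],[0,0,0]],[1,[0,0,0],[0,0,0]]]'
python3 - <<'E'
from h import *
im=imaging.read_camera("scene"); cv2.imwrite("pics/s7.png",cv2.resize(im[230:390,120:320],None,fx=3.5,fy=3.5))
print(sensors.observe()["gripper_width"])
E
```

```text
time: 16.6
eef_pos: [602.9, -162.9, 46.2]
tool_rot: [[0.624, 0.215, 0.751], [0.137, -0.977, 0.166], [0.769, -0.0, -0.639]]
ft_force: [-7.4, -0.9, 5.7]
gripper_width: 0.636
grasp_force: 8.0
time: 17.4
eef_pos: [602.9, -162.8, 45.8]
tool_rot: [[0.624, 0.216, 0.751], [0.138, -0.976, 0.166], [0.769, -0.0, -0.639]]
ft_force: [0.4, 1.3, 0.1]
gripper_width: 1.001
grasp_force: 0.0
1.0026679473283904
```

View pics/s7.png

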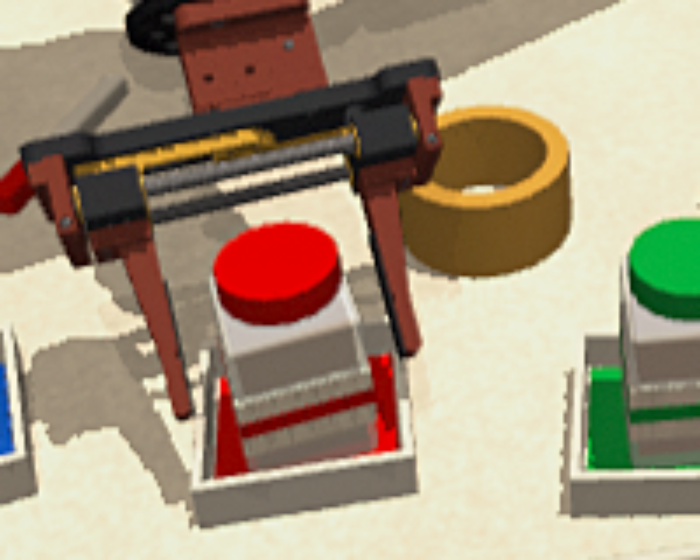

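Jar stands upright on the red floor with the fingers open on either side. Retracting straight up.

```bash
python3 -m pendant '[[1,[0.03,0,-0.025],[0,0,0]],[1,[0.08,0,-0.066],[0,0,0]],[1,[0.14,0,-0.116],[0,0,0]],[1,[0.2,0,-0.166],[0,0,0]],[1,[0.27,0,-0.224],[0,0,0]],[1,[0.34,0,-0.282],[0,0,0]],[1,[0.38,0,-0.316],[0,0,0]],[1,[0.38,0,-0.316],[0,0,0]],[1,[0.38,0,-0.316],[0,0,0]],[1,[0.38,0,-0.316],[0,0,0]]]'
python3 - <<'E'
from h import *
S=cam("scene"); im=imaging.read_camera("scene"); t=imaging.read_camera("top"); T=cam("top")
for n,i,C in (("scene",im,S),("top",t,T)):
    for b in blobs(red(i),60):
        p=plane(C,b[:2],98)
        if abs(p[0]-588)<40 and abs(p[1]+165)<40: print(n,np.round(b[:3],1),p.round(1))
E
```

```text
time: 18.45
eef_pos: [602.4, -162.4, 192.8]
tool_rot: [[0.625, 0.216, 0.75], [0.137, -0.976, 0.167], [0.768, -0.002, -0.64]]
ft_force: [0.9, 0.6, -0.9]
gripper_width: 0.999
grasp_force: 0.0
scene [198.8 307.7 796. ] [ 589.8 -167.5   98. ]
top [405.3 144.7 140.5] [ 599.8 -167.6   98. ]
```

```bash
python3 -c "
from plant import ticket
print(ticket.finish_job())"
```

```text
the job is handed in; nothing more can be done
None
```

The red-lidded jar was held upside down and still for about 2 s, then stood upright on the floor of its red-labelled tray; the arm touched nothing else that I could see, and the job is handed in after about 18.5 s of robot time.

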